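# Find the full canister by feel in a gravity-fed rack and lay it in the cradle

### The job

Of the two front canisters in the sloped lanes of the flow rack one is full and heavy, while the other, and all those behind, are empty; they look alike, so lift a front one just a little to feel its weight, and leave the empty one lying at the front of its own lane. Take the full one out so that those behind it roll forward to the front of the lane, and lay it centred and fully down in the groove of the blue cradle, setting it down rather than dropping it. Leave everything else where it stands.

Things in the scene. Friction and masses are not known exactly. Their poses are not given: they have to be found in the camera images.
- flow_rack: White gravity rack fixed to the bench, 236 mm wide, 190 deep, 181 high. Origin: middle of the underside; x points to its back (-x: open picking front), y left, z up. Two lanes at y = +60 and -60 mm slope 10 degrees down to the front. Each holds 3 canisters touching, 44.6 mm apart along the slope; they roll down by themselves when the front one goes. Side guides start 38 mm behind the front one's centre.
- lane_left_front (a point): Where the centre of the front canister of the left (+y) lane rests, 60 mm above the bench; axes of the rack. A blue lip, 12 mm above the lane floor, stops the canister. Lane floor and lip are only 40 mm wide: both flat ends of a canister overhang 11 mm and can be gripped, fingers closing along the rack's y.
- lane_right_front (a point): The same for the right (-y) lane.
- deck_edge (a point): Middle of the lower front edge of the rack's flat deck, which covers both lanes from here (160 mm above the bench, 18 mm in front of the front canisters' centres) to the back; top at 168 mm. It bars the front canisters to an upright tool: come from the front and above, leaning about 40 degrees, pointing down and to the rack's +x.
- cradle: Blue V-cradle fixed to the bench, 75 x 36 x 40 mm. Origin: middle of its underside. The open V groove (faces at 45 degrees) runs along its y; it is 36 mm long, so that a canister lying centred in it overhangs 13 mm at each end.
- cradle_seat (a point): Where the centre of a canister lying fully down and centred in the cradle comes to rest, 43 mm above the bench; axes those of the cradle, groove along y.
- can_1_mid (a point): Black screw-cap canister, 44 mm diameter, 62 mm long, one of six alike, lying across its lane, cap to the rack's left. Point: its centre; z: its long axis, towards the cap. It starts behind a front canister and is empty (0.07 to 0.11 kg).
- can_2_mid (a point): Black screw-cap canister, 44 mm diameter, 62 mm long, one of six alike, lying across its lane, cap to the rack's left. Point: its centre; z: its long axis, towards the cap. It starts at the front of one of the two lanes (which lane varies) and is either the full one (0.38 to 0.52 kg) or an empty one (0.07 to 0.11 kg).
- can_3_mid (a point): Black screw-cap canister, 44 mm diameter, 62 mm long, one of six alike, lying across its lane, cap to the rack's left. Point: its centre; z: its long axis, towards the cap. It starts behind a front canister and is empty (0.07 to 0.11 kg).
- can_4_mid (a point): Black screw-cap canister, 44 mm diameter, 62 mm long, one of six alike, lying across its lane, cap to the rack's left. Point: its centre; z: its long axis, towards the cap. It starts behind a front canister and is empty (0.07 to 0.11 kg).
- can_5_mid (a point): Black screw-cap canister, 44 mm diameter, 62 mm long, one of six alike, lying across its lane, cap to the rack's left. Point: its centre; z: its long axis, towards the cap. It starts at the front of one of the two lanes (which lane varies) and is either the full one (0.38 to 0.52 kg) or an empty one (0.07 to 0.11 kg).
- can_6_mid (a point): Black screw-cap canister, 44 mm diameter, 62 mm long, one of six alike, lying across its lane, cap to the rack's left. Point: its centre; z: its long axis, towards the cap. It starts behind a front canister and is empty (0.07 to 0.11 kg).
- timer: White bench timer, 66 x 64 x 20 mm, lying on the deck of the rack, origin under its middle. Leave alone.
- dish: Lidded culture dish, 60 mm across, 15 mm high, on the deck of the rack, origin under its middle. Leave alone.
- film_carton: Orange carton, 62 x 125 x 62 mm, on the bench at the front left, origin under its middle. Leave alone.
- beaker: Small clear beaker, 45 mm across, 59 mm high, on the bench at the front right, origin under its middle. Leave alone.
Mind the look-alikes: they are no part of the job. What is meant by the cradle is not green or pink, and is the larger of those in its own colour.

How it is judged:
By the outcome, as a careful person would: the job done as asked, in the order asked, and still so for the second after the job is handed in, with the robot touching nothing.
It also fails if it takes over 42 s, if anything falls off the work surface, if the arm or the gripper's body presses on something with over 40 N, if the wrist force passes 120 N, or if a joint passes its speed limit or range.

### The arm

A 6-joint arm with a two-finger parallel gripper is mounted at the origin on a cart in front of the work surface, level with it; the furniture and walls round the work are solid. World frame = base frame: x ahead of the robot, y to its left, z up, the work surface at z = 0. Lengths are in m, angles in rad, forces in N, time in s.
With the tool pointing down it reaches from about 0.3 to 0.875 m from the base axis. Payload 6.4 kg.
Tool frame: the origin (TCP) lies midway between the tips of the shut fingers; the grasp point (between the pads) lies 19 mm behind it; z points along the fingers, y is the line along which they close (so a half turn about z gives the same grasp; the last joint's range is limited). The gripper opens to 85 mm and grips with 20 to 120 N. Pads are 22 mm wide; open, the fingers measure 114 mm over their backs; the gripper's body (76 mm by 85 mm) begins 54 mm behind the grasp point. The pads swing forward as they close: fully open they stand 13 mm farther back than shut.
Start: joints at [-1.354, 0.181, 1.607, -0, 1.354, -0.206], TCP at [0.236, -0.524, 0.231] pointing down, gripper open.
Joint ranges: [-2.99, 2.99], [-0.89, 2.07], [0.3, 2.58], [-1.14, 4.28], [0, 2.63], [-3.12, 3.12]. Speed limits (rad/s): [2.57, 2.57, 3.01, 3.14, 3.14, 3.14].

### API

Orientations are given as a unit quaternion [w, x, y, z].
In Python, from bench import sensors, vision, ctrl gives the robot as it stands.
- The arm moves only by the tool carry_out, never from a script. Its argument "deltas" is text: rows parted by semicolons, each of 7 numbers parted by spaces: the shift along the tool's x, y, z in mm, then the turn, a rotation vector about the tool's x, y, z in rad, then the closure, from 0 (fully open) to 1 (shut). In form: tx ty tz ax ay az claw; .... A call has 1 to 12 rows; each row is the pose to reach, as a shift and turn from the pose commanded when the call began, along the tool's axes at that moment; what a row does not reach only later rows make up. A row lasts 1/8 s, in which the tool goes at most 62.5 mm and 10.7 degrees, less where a joint would pass 70% of its speed; a pose out of reach is approached as far as the arm can. A call with a gripper value outside its range is refused whole. The fingers move at their own pace and stop on an object; the grip force is fixed at half the most. Time passes only in rows, so rows that repeat a pose let the fingers close. It gives the time, the measured TCP pose, the force, the opening and the grip force at its end, in the units of the state.
- sensors.get_obs(): the state, without advancing time (a new reading comes with each control period).
- vision.camera(name): name is "scene" or "top"; returns the picture (400x640x3 uint8, blue, green, red); there is no depth.
- vision.camera_model(name): a dict with "K" (3x3 intrinsics, pixels), "extrinsics" (4x4, takes a point from world to camera coordinates). Camera axes: x right, y down, z forward; pixel columns grow to the right and rows downward; lengths in m; the calibration is good to about 2 mm. A picture is of the moment at which its call begins. camera_model takes no time and is no camera call.
- ctrl.hand_in(): hands the job in; it is judged then, once.
The state is a dict: "time_s": time; "q": joint angles; "dq": joint speeds; "joint_efforts": joint torques, N m; "eef_pos": TCP position; "eef_rot": TCP orientation; "wrist_force": force on the tool from outside, world axes, zero at the start; "torque": the same for the moment, N m; "opening": opening from 0.0 (shut) to 1.0 (fully open); "grasp_force": force on a finger pad.
Only numpy, scipy, OpenCV 4.12 (cv2) and the standard library are available. Lean on these libraries where they do the work, as an engineer would, in place of code of your own. Each camera call takes 0.05 s, during which the arm holds its last target. There are 200 camera calls.

## Working session

There is one attempt and no reset: what is moved stays moved. The work goes in short steps, Python scripts to look and compute and a tool call to move; the robot and the scene stay as the last step left them, time stands still between calls to the robot, and variables do not carry over. Pictures are saved under pics/ and viewed, at most 10 in all, crops included, and the job is handed in when it is done.

Besides the shell and the picture viewer there is one more tool, called after "Request:" by a JSON object that holds its "method" and its "body", one argument or row to a line. carry_out: Moves the arm, as the interface text tells. Its arguments: {"type":"object","properties":{"deltas":{"type":"string"}},"required":["deltas"]}

```bash
mkdir -p pics && ls && python3 - <<'E'
from bench import sensors, vision
import cv2, numpy as np
np.set_printoptions(precision=4,suppress=True)
for n in("scene","top"):
    im=vision.camera(n); cv2.imwrite(f"pics/{n}0.png",im)
    m=vision.camera_model(n); print(n,np.array(m["K"]).tolist()); print(np.array(m["extrinsics"]))
o=sensors.get_obs(); print({k:np.round(v,4) for k,v in o.items()})
E
```

```text
pics
scene [[481.8891035167717, 0.0, 318.4791007302597], [0.0, 481.8891035167717, 200.18409046783822], [0.0, 0.0, 1.0]]
[[ 0.7181 -0.6958 -0.0159 -0.3756]
 [-0.3875 -0.3808 -0.8395  0.3357]
 [ 0.5781  0.609  -0.5431  1.2613]
 [ 0.      0.      0.      1.    ]]
top [[391.42041944627925, 0.0, 313.8627646372281], [0.0, 391.42041944627925, 200.98741435793252], [0.0, 0.0, 1.0]]
[[-0.0163 -0.9998 -0.0072  0.0025]
 [-0.9929  0.0171 -0.118   0.5558]
 [ 0.1181  0.0052 -0.993   0.991 ]
 [ 0.      0.      0.      1.    ]]
{'time_s': np.float64(0.1), 'q': array([-1.3543,  0.1815,  1.6079,  0.    ,  1.3538, -0.2063]), 'dq': array([-0.0004, -0.0034, -0.0028,  0.0005, -0.0012,  0.0016]), 'joint_efforts': array([ -0.0001, -44.5876, -35.2239,  -0.0002,   0.0041,   0.    ]), 'eef_pos': array([ 0.2358, -0.5239,  0.2305]), 'eef_rot': array([-0.0008,  0.9777,  0.2098, -0.    ]), 'wrist_force': array([-0.2513, -0.4158,  0.8777]), 'torque': array([-0.0083,  0.0048,  0.0136]), 'grasp_force': np.float64(0.0), 'opening': np.float64(1.0057)}
```

View pics/scene0.png

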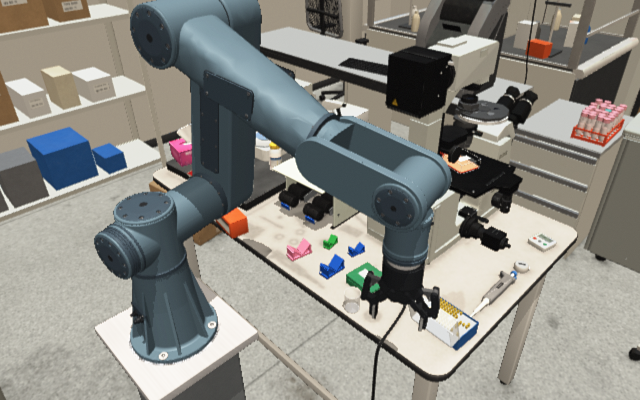

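View pics/top0.png

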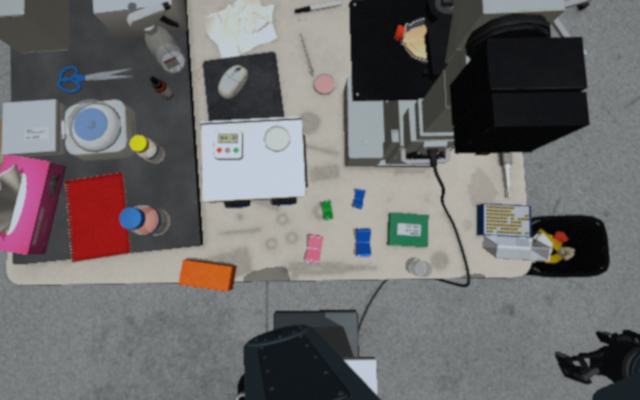

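The top view shows the rack deck at about (200–304, 118–202), with the front canisters peeking out at (237,204) and (283,201). There are four cradle candidates: pink (314,248), green (327,209), blue (363,242) and blue (359,198). The larger blue one at (363,242), scene (332,266), fits. I'll confirm it in an enlarged crop and measure it.

```bash
cat > h.py <<'E'
import cv2, numpy as np
from bench import sensors, vision
np.set_printoptions(precision=4,suppress=True)
M={n:(np.array(vision.camera_model(n)["K"]),np.array(vision.camera_model(n)["extrinsics"])) for n in("scene","top")}
def ray(n,p):
    K,E=M[n]; d=E[:3,:3].T@np.linalg.inv(K)@np.array([p[0],p[1],1.]); return -E[:3,:3].T@E[:3,3],d/np.linalg.norm(d)
def onz(n,p,z):
    c,d=ray(n,p); return c+d*(z-c[2])/d[2]
def proj(n,X):
    K,E=M[n]; x=K@(E[:3,:3]@np.asarray(X)+E[:3,3]); return x[:2]/x[2]
def tri(ps,pt):
    P=[M[n][0]@M[n][1][:3] for n in("scene","top")]
    X=cv2.triangulatePoints(P[0],P[1],np.array(ps,float).reshape(2,1),np.array(pt,float).reshape(2,1))[:,0]; return X[:3]/X[3]
def blobs(mask,amin=20):
    r=[]
    for c in cv2.findContours(mask.astype(np.uint8),cv2.RETR_EXTERNAL,cv2.CHAIN_APPROX_NONE)[0]:
        if cv2.contourArea(c)>=amin: r.append((c,cv2.contourArea(c),cv2.minAreaRect(c)))
    return r
E
python3 - <<'E'
from h import *
s=cv2.imread("pics/scene0.png"); t=cv2.imread("pics/top0.png")
a=cv2.resize(s[170:300,250:400],None,fx=4,fy=4,interpolation=cv2.INTER_CUBIC)
b=cv2.resize(t[110:270,190:390],None,fx=4,fy=4,interpolation=cv2.INTER_CUBIC)
cv2.imwrite("pics/cs.png",a); cv2.imwrite("pics/ct.png",b[:600])
for n,im,(x0,y0,x1,y1) in(("scene",s,(260,170,400,300)),("top",t,(195,110,390,270))):
    h=cv2.cvtColor(im,cv2.COLOR_BGR2HSV)
    m=np.zeros(h.shape[:2],bool); m[y0:y1,x0:x1]=((h[...,0]>103)&(h[...,0]<125)&(h[...,1]>130)&(h[...,2]>40))[y0:y1,x0:x1]
    for c,A,r in blobs(m,8): print(n,A,np.round(r[0],1),np.round(r[1],1),round(r[2],1),cv2.boundingRect(c), "bench z.02",onz(n,r[0],.02))
h=cv2.cvtColor(t,cv2.COLOR_BGR2HSV); m=np.zeros(h.shape[:2],bool)
m[105:212,192:312]=((h[...,1]<22)&(h[...,2]>180))[105:212,192:312]
for c,A,r in blobs(m,500):
    print("deck",A,r); 
    bp=cv2.boxPoints(r); X=[onz("top",p,.168) for p in bp]; print(bp,np.array(X)); print([np.linalg.norm(X[i]-X[i-1]) for i in range(4)])
E
```

```text
scene 285.5 [331.3 265.9] [15.9 26.1] 57.5 (320, 255, 24, 24) bench z.02 [ 0.4492 -0.1314  0.02  ]
scene 99.5 [356.1 249.2] [ 9.3 16. ] 68.2 (349, 243, 15, 13) bench z.02 [ 0.5594 -0.1306  0.02  ]
scene 26.0 [309.3 218.4] [9.8 4. ] 26.6 (305, 215, 9, 8) bench z.02 [0.5711 0.0939 0.02  ]
scene 21.5 [284.5 204.9] [9.1 3.4] 31.0 (281, 202, 8, 7) bench z.02 [0.5663 0.2171 0.02  ]
top 301.5 [363.5 242. ] [26. 13.] 90.0 (357, 229, 14, 27) bench z.02 [ 0.4471 -0.1347  0.02  ]
top 118.5 [358.5 198.4] [ 8.2 17.5] 11.3 (354, 190, 11, 18) bench z.02 [ 0.5621 -0.1251  0.02  ]
```

View pics/cs.png

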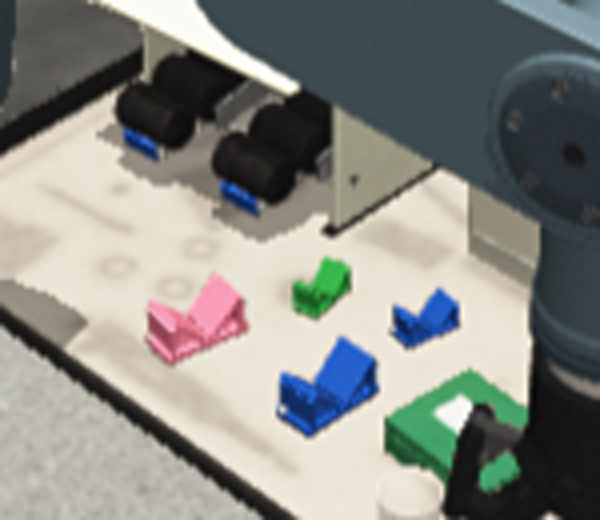

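View pics/ct.png

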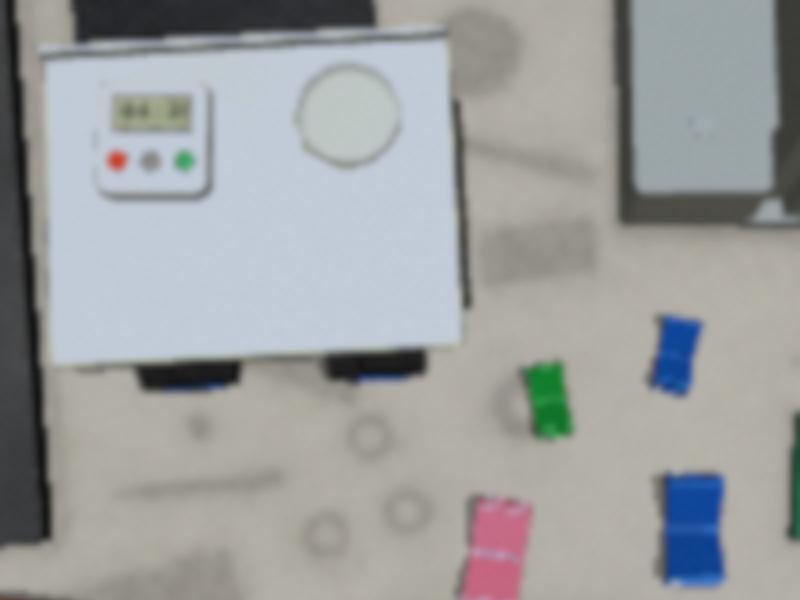

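The crops confirm it: the larger blue V at top (363,242) / scene (332,266), with its groove along world y. The smaller blue, green and pink ones are look-alikes. Next I'll fit the deck edges, cradle edges and lips, with a two-view height check.

```bash
cat >> h.py <<'E'
from scipy.spatial.transform import Rotation as Rn
def go(grasp,yaw,lean,back=.019,R0=None,p0=None):
    "delta (tool axes, mm & rotvec) bringing grasp point to world point; tool y = -(yawed y)"
    o=sensors.get_obs()
    w,x,y,z=o["eef_rot"]; R0=Rn.from_quat([x,y,z,w]) if R0 is None else R0; p0=o["eef_pos"] if p0 is None else p0
    c,s=np.cos(lean),np.sin(lean)
    R=Rn.from_matrix(Rn.from_euler("z",yaw).as_matrix()@np.array([[c,0,s],[0,-1,0],[s,0,-c]]))
    p=np.asarray(grasp)+back*R.as_matrix()[:,2]
    return np.r_[R0.inv().apply(p-p0)*1000,(R0.inv()*R).as_rotvec()]
E
python3 - <<'E'
from h import *
s=cv2.imread("pics/scene0.png"); t=cv2.imread("pics/top0.png")
g=t.astype(float)
h=cv2.cvtColor(t,cv2.COLOR_BGR2HSV); b=g[...,0]-g[...,2]  # deck bluish, bench warm
m=np.zeros(b.shape,bool); m[112:212,195:312]=((b>0)&(g[...,1]>150))[112:212,195:312]
c,A,r=max(blobs(m,500),key=lambda q:q[1]); print("deck",A,r)
pts=c[:,0].astype(float)
fr=pts[(pts[:,1]>192)&(pts[:,0]>208)&(pts[:,0]<299)]+[0,.5]
rt=pts[(pts[:,0]>298)&(pts[:,1]>128)&(pts[:,1]<192)]+[.5,0]
lf=pts[(pts[:,0]<207)&(pts[:,1]>128)&(pts[:,1]<192)]-[.5,0]
def line(p): return cv2.fitLine(p.astype(np.float32),cv2.DIST_HUBER,0,.01,.01)[:,0] 
def X(a,b2):
    k=np.linalg.solve(np.array([[a[0],-b2[0]],[a[1],-b2[1]]]),np.array([b2[2]-a[2],b2[3]-a[3]])); return a[2:]+k[0]*a[:2]
F,R,L=line(fr),line(rt),line(lf)
pr,pl=X(F,R),X(F,L); a,b2=onz("top",pr,.168),onz("top",pl,.168)
d=b2-a; yaw=np.arctan2(-d[0],d[1]); print("front corners px",pr,pl,a,b2,"width",np.linalg.norm(d),"yaw deg",np.degrees(yaw), "side yaw", [np.degrees(np.arctan2(*(lambda v:(v[1],v[0]))(onz("top",q[2:]-30*q[:2]*np.sign(q[1]),.168)-onz("top",q[2:]+30*q[:2]*np.sign(q[1]),.168)))) for q in(R,L)])
ex=np.array([np.cos(yaw),np.sin(yaw),0]); ey=np.array([-ex[1],ex[0],0]); mid=(a+b2)/2
for n,k in(("left",.06),("right",-.06)):
    P=mid+.018*ex+k*ey; P[2]=.06; print(n,P, "scene px",proj("scene",P),"lip px scene",proj("scene",P-.021*ex-[0,0,.015]))
for ps,pt in(((309.3,218.4),(285.7,204.5)),((284.5,204.9),(237.5,207))): print("lip tri",tri(ps,pt))
print("panel foot",onz("scene",(333.7,227.5),0), "in rack", [(onz("scene",(333.7,227.5),0)-mid)@v for v in(ex,ey)])
print("cradle top edges z.04",onz("top",(363.4,229),.04),onz("top",(363.4,255.4),.04), "groove z.012",onz("top",(363.3,241.8),.012))
print("cradle groove tri: scene peaks"); 
for ps,pt in(((250+357/4,170+360/4),(363.4,229.5)),((250+295/4,170+387/4),(363.4,255))): print(tri(ps,pt))
print("green box",onz("top",(388,230),.03))
print(go([.47,.09,.16],yaw,np.radians(45)))
E
```

```text
deck 7632.5 ((252.1354522705078, 160.0394287109375), (76.7043228149414, 103.00028228759766), 86.9471206665039)
front corners px [305.1779 195.6575] [201.5    201.0927] [0.5522 0.0121 0.168 ] [0.5438 0.2479 0.168 ] width 0.23599169066440745 yaw deg 2.037112443693347 side yaw [np.float64(1.9870614903189878), np.float64(1.0086660617047185)]
left [0.5639 0.1906 0.06  ] scene px [288.4013 198.5343] lip px scene [284.1817 204.6061]
right [0.5681 0.0707 0.06  ] scene px [313.125  211.7165] lip px scene [308.7876 218.0934]
lip tri [0.5461 0.0661 0.0462]
lip tri [0.5433 0.1901 0.0435]
panel foot [0.6115 0.0174 0.    ] in rack [np.float64(0.059435987557114274), np.float64(-0.11473213910178374)]
cradle top edges z.04 [ 0.4801 -0.1331  0.04  ] [ 0.4128 -0.131   0.04  ] groove z.012 [ 0.4477 -0.1351  0.012 ]
cradle groove tri: scene peaks
[ 0.4795 -0.1348  0.0265]
[ 0.4152 -0.1325  0.0379]
green box [ 0.4769 -0.198   0.03  ]
[ 477.8198 -458.5288   84.7711   -0.1535    0.7753    0.3664]
```

```bash
python3 - <<'E'
from h import *
print(go([.48,.0675,.148],np.radians(2),np.radians(45)))
E
```

```text
[ 477.7005 -433.8801   96.7326   -0.1538    0.7753    0.367 ]
```

Request:
{"method": "carry_out", "body": {
  "deltas": "60 -55 0 -0.02 0.1 0.05 0; 120 -110 0 -0.04 0.2 0.1 0; 160 -145 10 -0.06 0.3 0.15 0; 200 -182 20 -0.08 0.4 0.2 0; 240 -218 35 -0.1 0.5 0.25 0; 280 -254 50 -0.12 0.6 0.3 0; 320 -290 60 -0.15 0.7 0.35 0; 360 -326 70 -0.154 0.775 0.367 0; 400 -362 80 -0.154 0.775 0.367 0; 440 -400 90 -0.154 0.775 0.367 0; 478 -434 97 -0.154 0.775 0.367 0; 478 -434 97 -0.154 0.775 0.367 0"
}}

```text
time_s: 1.6
eef_pos: [0.4931, 0.0726, 0.1331]
eef_rot: [-0.008, 0.924, 0.02, 0.382]
wrist_force: [-0.2, -0.6, -1.0]
opening: 1.004
grasp_force: 0.0
```

```bash
python3 - <<'E'
from h import *
s=vision.camera("scene"); t=vision.camera("top")
a=cv2.resize(s[150:300,220:370],(600,600),interpolation=cv2.INTER_CUBIC); 
cv2.imwrite("pics/s1.png",s); cv2.imwrite("pics/t1.png",t); cv2.imwrite("pics/cs1.png",a)
o=sensors.get_obs(); print(o["eef_pos"],o["eef_rot"],o["wrist_force"])
y=np.radians(2)
print("pre",go([.528,.0693,.10],y,np.radians(45)));print("grasp",go([.568,.0707,.060],y,np.radians(45)))
E
```

```text
[0.493  0.0704 0.1332] [-0.0071  0.9241  0.0189  0.3816] [-0.1607  0.0046  0.6097]
pre [ 1.312   2.505  67.1595 -0.003   0.0022  0.0047]
grasp [  1.4527   2.6719 123.7449  -0.003    0.0022   0.0047]
```

View pics/cs1.png

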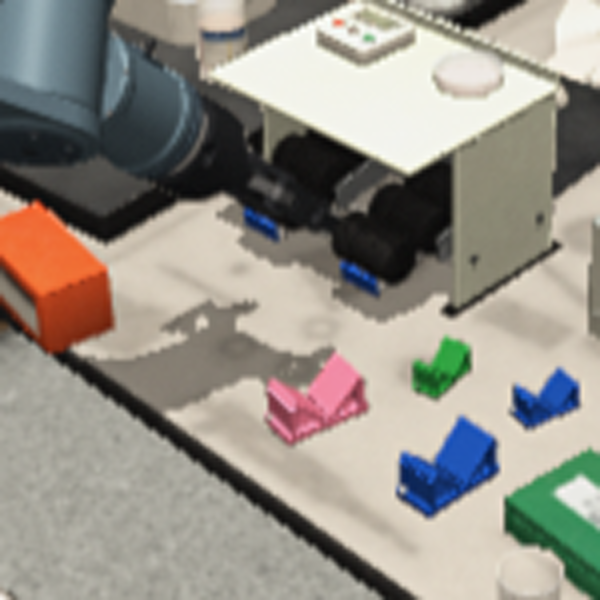

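The crop shows the gripper in front of the rack. The right front canister is at scene (313,212), exactly where the measured pose projects, and its lip is just below it. I'll go in along the tool axis.

Request:
{"method": "carry_out", "body": {
  "deltas": "0 0 0 0 0 0 0; 0 0 25 0 0 0 0; 1 0 50 0 0 0 0; 1 0 70 0 0 0 0; 1 0 85 0 0 0 0; 1 0 100 0 0 0 0; 1 0 112 0 0 0 0; 1 0 123 0 0 0 0; 1 0 123 0 0 0 0; 1 0 123 0 0 0 0"
}}

```text
time_s: 2.95
eef_pos: [0.5815, 0.069, 0.0486]
eef_rot: [-0.005, 0.924, 0.015, 0.383]
wrist_force: [0.1, -0.3, -0.0]
opening: 0.998
grasp_force: 0.0
```

```bash
python3 - <<'E'
from h import *
o=sensors.get_obs(); print(o["eef_pos"],o["eef_rot"],o["wrist_force"],o["torque"])
print("grasp",go([.568,.0707,.060],np.radians(2),np.radians(45)))
a=tri((220+408/4,150+173/4),(305.2,195.7));print("deck corner tri",a)
E
```

```text
[0.5815 0.069  0.0486] [-0.0053  0.9236  0.0154  0.383 ] [ 0.0596 -0.3162 -0.0233] [-0.0107  0.2884 -0.01  ]
grasp [-1.3934 -2.1619  1.431   0.0031 -0.0007 -0.0002]
deck corner tri [0.5529 0.0118 0.165 ]
```

Request:
{"method": "carry_out", "body": {
  "deltas": "-1 -2 1 0 0 0 0; -1 -2 1 0 0 0 0; -1 -2 1 0 0 0 0.2; -1 -2 1 0 0 0 0.35; -1 -2 1 0 0 0 0.5; -1 -2 1 0 0 0 0.5; -1 -2 1 0 0 0 0.5; -1 -2 1 0 0 0 0.5"
}}

```text
time_s: 3.95
eef_pos: [0.5816, 0.0726, 0.0471]
eef_rot: [-0.006, 0.924, 0.017, 0.383]
wrist_force: [-4.4, -0.6, 5.6]
opening: 0.721
grasp_force: 63.7
```

```bash
python3 - <<'E'
from h import *
o=sensors.get_obs(); print(o["eef_pos"],o["eef_rot"],o["wrist_force"],o["torque"],o["joint_efforts"],o["opening"],o["grasp_force"])
print("grasp",go([.568,.0707,.060],np.radians(2),np.radians(45)))
v=Rn.from_quat(np.array(o["eef_rot"])[[1,2,3,0]]).inv().apply([0,0,5]);print("up5mm in tool",v)
E
```

```text
[0.5816 0.0726 0.0471] [-0.006   0.9235  0.0165  0.3831] [-4.4016 -0.5516  5.5745] [ 0.0374  0.1508 -0.0058] [  0.0388 -30.9121 -20.3702   0.2609   2.5098  -0.0591] 0.7206283214305966 63.68507623672485
grasp [-0.5066  1.4349  0.2264  0.001  -0.001   0.0013]
up5mm in tool [ 3.5392  0.0082 -3.5318]
```

Request:
{"method": "carry_out", "body": {
  "deltas": "1 0 -1 0 0 0 0.5; 2.5 0 -2.5 0 0 0 0.5; 4 0 -4 0 0 0 0.5; 5 0 -5 0 0 0 0.5; 5 0 -5 0 0 0 0.5; 5 0 -5 0 0 0 0.5; 5 0 -5 0 0 0 0.5"
}}

```text
time_s: 4.82
eef_pos: [0.5812, 0.0725, 0.0536]
eef_rot: [-0.006, 0.924, 0.016, 0.383]
wrist_force: [-0.7, 0.9, -4.0]
opening: 0.724
grasp_force: 65.7
```

```bash
python3 - <<'E'
from h import *
o=sensors.get_obs(); print(o["eef_pos"],o["wrist_force"],o["torque"],o["opening"],o["grasp_force"])
vision.camera("top"); o=sensors.get_obs(); print(o["wrist_force"],o["torque"])
E
```

```text
[0.5812 0.0725 0.0536] [-0.7052  0.9489 -3.9599] [0.0528 0.8876 0.0466] 0.7236146600992878 65.68094372749329
[-1.5736 -0.2383 -3.769 ] [0.0069 0.8805 0.0195]
```

The wrist feels about -3.9 N, roughly 0.4 kg, so the right front canister is the full one. I'll retract it slowly along the tool axis.

Request:
{"method": "carry_out", "body": {
  "deltas": "1 0 -5 0 0 0 0.5; 1 0 -12 0 0 0 0.5; 1 0 -20 0 0 0 0.5; 1 0 -30 0 0 0 0.5; 1 0 -42 0 0 0 0.5; 1 0 -56 0 0 0 0.5; 1 0 -72 0 0 0 0.5; 1 0 -90 0 0 0 0.5; 1 0 -105 0 0 0 0.5; 1 0 -115 0 0 0 0.5; 1 0 -120 0 0 0 0.5; 1 0 -120 0 0 0 0.5"
}}

```text
time_s: 6.38
eef_pos: [0.4971, 0.0701, 0.1395]
eef_rot: [-0.006, 0.924, 0.017, 0.383]
wrist_force: [0.0, -0.3, -4.0]
opening: 0.726
grasp_force: 66.1
```

```bash
python3 - <<'E'
from h import *
s=vision.camera("scene"); t=vision.camera("top")
cv2.imwrite("pics/s2.png",s); cv2.imwrite("pics/t2.png",t)
cv2.imwrite("pics/cs2.png",cv2.resize(s[150:300,220:370],(600,600),interpolation=cv2.INTER_CUBIC))
o=sensors.get_obs(); print(o["eef_pos"],o["eef_rot"],o["wrist_force"],o["torque"],o["opening"])
# cradle refined: blue edge contour fits in top
h=cv2.cvtColor(t,cv2.COLOR_BGR2HSV); m=np.zeros(h.shape[:2],bool)
m[222:262,350:375]=((h[...,0]>103)&(h[...,0]<125)&(h[...,1]>110))[222:262,350:375]
c,A,r=max(blobs(m),key=lambda q:q[1]); p=c[:,0].astype(float)
print("blob",A,cv2.boundingRect(c))
def row(sel,off): 
    q=p[sel]+off; return np.array([q[:,0].mean(),q[:,1].mean()]),np.polyfit(q[:,1],q[:,0],1)[0]
for nm,sel,off in(("L",p[:,0]<359,[-.5,0]),("R",p[:,0]>367,[.5,0])):
    k=sel&(p[:,1]>232)&(p[:,1]<252); q=p[k]+off; pf=np.polyfit(q[:,1],q[:,0],1); print(nm,pf[0],np.polyval(pf,242))
    for rr in(231,253): print("   ",onz("top",(np.polyval(pf,rr),rr),.035))
# groove line: darkest/brightest change per column
print(t[226:260,363].tolist())
E
```

```text
[0.4972 0.0699 0.1391] [-0.0062  0.9238  0.0166  0.3825] [ 0.1658 -0.2525 -3.8799] [-0.021   0.8179  0.0009] 0.7201988357619924
blob 319.5 (356, 229, 15, 27)
L -0.005263157894743313 356.3421052631581
    [ 0.4755 -0.1154  0.035 ]
    [ 0.4191 -0.1135  0.035 ]
R 0.012280701754388619 369.55263157894746
    [ 0.4749 -0.1491  0.035 ]
    [ 0.4186 -0.1479  0.035 ]
[[172, 179, 182], [164, 160, 159], [156, 123, 112], [154, 88, 56], [166, 87, 33], [172, 89, 31], [163, 77, 20], [161, 75, 19], [160, 74, 16], [160, 73, 16], [160, 73, 18], [159, 73, 15], [158, 73, 16], [158, 73, 17], [160, 77, 22], [164, 86, 34], [164, 87, 36], [156, 77, 26], [150, 70, 18], [149, 68, 16], [149, 69, 15], [149, 68, 15], [148, 67, 13], [150, 70, 18], [148, 68, 13], [148, 68, 14], [148, 68, 13], [158, 78, 23], [175, 100, 41], [192, 121, 72], [183, 138, 118], [166, 161, 161], [170, 177, 181], [172, 181, 184]]
```

View pics/cs2.png

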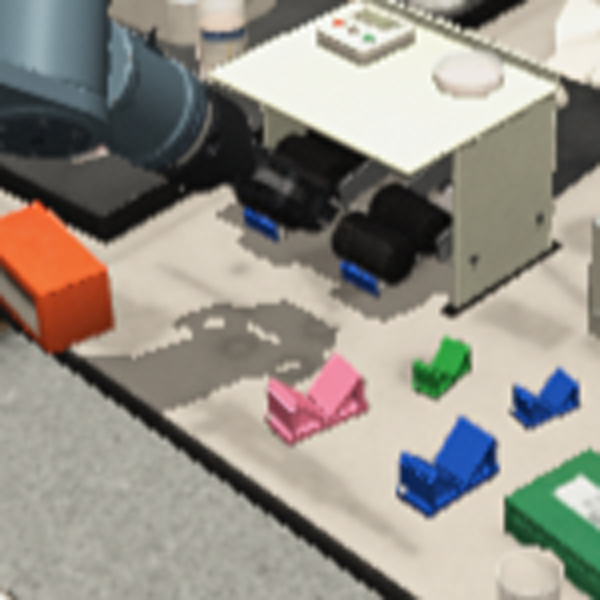

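The scene crop shows the right lane rolled forward: its new front canister sits at crop (372,248) against the lip, with the next one right behind. The left lane is partly hidden by the gripper. I'll carry the full one over the cradle.

```bash
python3 - <<'E'
from h import *
y,l=np.radians(-1.5),np.radians(20)
print(go([.448,-.132,.14],y,l))
print("green box edges at z0/.03",onz("top",(388,215),.03),onz("top",(388,245),.03))
E
```

```text
[-47.4154 200.4177 -23.0132  -0.0323  -0.4359   0.053 ]
green box edges at z0/.03 [ 0.516  -0.1995  0.03  ] [ 0.4382 -0.1965  0.03  ]
```

Request:
{"method": "carry_out", "body": {
  "deltas": "-5 15 -6 0 -0.04 0.005 0.5; -12 42 -12 -0.005 -0.12 0.015 0.5; -20 75 -18 -0.01 -0.2 0.025 0.5; -28 110 -21 -0.02 -0.28 0.035 0.5; -36 145 -23 -0.025 -0.36 0.045 0.5; -43 175 -23 -0.03 -0.42 0.053 0.5; -46 192 -23 -0.032 -0.436 0.053 0.5; -47.4 200.4 -23 -0.032 -0.436 0.053 0.5; -47.4 200.4 -23 -0.032 -0.436 0.053 0.5; -47.4 200.4 -23 -0.032 -0.436 0.053 0.5; -47.4 200.4 -23 -0.032 -0.436 0.053 0.5"
}}

```text
time_s: 7.85
eef_pos: [0.4544, -0.1316, 0.1224]
eef_rot: [0.002, 0.985, -0.013, 0.174]
wrist_force: [-0.1, 0.3, -4.6]
opening: 0.718
grasp_force: 66.8
```

```bash
python3 - <<'E'
from h import *
s=vision.camera("scene"); t=vision.camera("top")
a=cv2.resize(s[150:290,260:390],(520,560),interpolation=cv2.INTER_CUBIC); b=cv2.resize(t[195:265,330:400],(280,280),interpolation=cv2.INTER_CUBIC)
c=np.zeros((560,800,3),np.uint8); c[:,:520]=a; c[:280,520:]=b; cv2.imwrite("pics/c3.png",c); cv2.imwrite("pics/s3.png",s)
o=sensors.get_obs(); print(o["eef_pos"],o["eef_rot"],o["wrist_force"],o["opening"])
y,l=np.radians(-1.5),np.radians(20)
for z in(.14,.06,.047,.043): print(z,go([.448,-.132,z],y,l))
E
```

```text
[ 0.4545 -0.1318  0.1224] [ 0.0024  0.9847 -0.0127  0.1739] [ 0.577  -0.4083 -3.8692] 0.7221604145172612
0.14 [-0.0824  0.3242  0.2669  0.0002 -0.0006  0.0005]
0.06 [-27.4858   0.2966  75.427    0.0002  -0.0006   0.0005]
0.047 [-31.9389   0.2922  87.6405   0.0002  -0.0006   0.0005]
0.043 [-33.309    0.2908  91.3986   0.0002  -0.0006   0.0005]
```

View pics/c3.png

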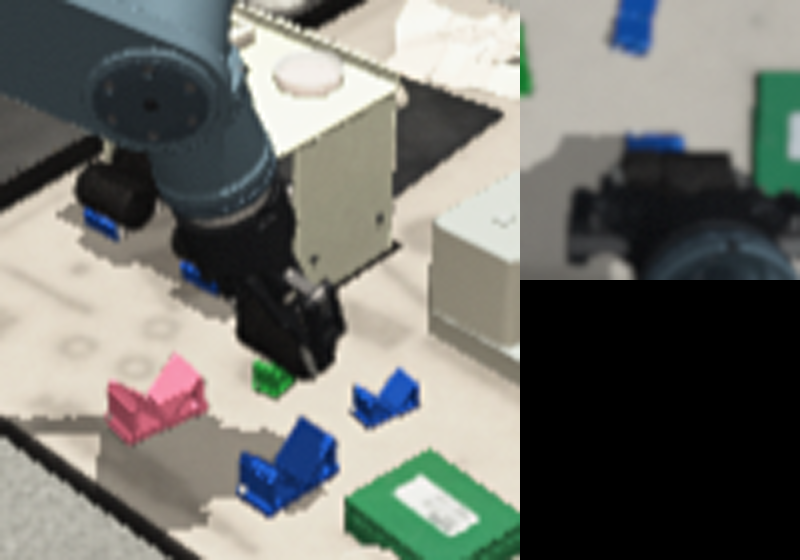

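The left lane's front canister is still on its lip at crop (112,195). The gripper is above the large blue cradle at crop (288,470). I'll descend gently.

Request:
{"method": "carry_out", "body": {
  "deltas": "-7 0.3 19 0 0 0 0.5; -14 0.3 38 0 0 0 0.5; -20 0.3 55 0 0 0 0.5; -25 0.3 68 0 0 0 0.5; -28 0.3 77 0 0 0 0.5; -30 0.3 82 0 0 0 0.5; -31 0.3 85 0 0 0 0.5; -31 0.3 85 0 0 0 0.5; -31 0.3 85 0 0 0 0.5"
}}

```text
time_s: 9.07
eef_pos: [0.4547, -0.1329, 0.0323]
eef_rot: [0.003, 0.985, -0.013, 0.174]
wrist_force: [0.4, 0.0, -4.4]
opening: 0.721
grasp_force: 66.9
```

```bash
python3 - <<'E'
from h import *
s=vision.camera("scene")
cv2.imwrite("pics/c4.png",cv2.resize(s[205:295,290:390],(800,720)[0:2],interpolation=cv2.INTER_CUBIC)[:600])
o=sensors.get_obs(); print(o["eef_pos"],o["eef_rot"],o["wrist_force"],o["torque"],o["opening"])
for z in(.050,.045,.043,.040): print(z,go([.448,-.132,z],np.radians(-1.5),np.radians(20)))
E
```

```text
[ 0.4547 -0.1329  0.0323] [ 0.0027  0.9846 -0.013   0.1741] [-0.4081 -0.6175 -4.271 ] [0.0161 0.3758 0.0069] 0.7257377380500227
0.05 [-0.2644 -0.7503  0.0294  0.0009 -0.001  -0.0001]
0.045 [-1.979  -0.7543  4.7263  0.0009 -0.001  -0.0001]
0.043 [-2.6648 -0.7559  6.605   0.0009 -0.001  -0.0001]
0.04 [-3.6936 -0.7583  9.4231  0.0009 -0.001  -0.0001]
```

View pics/c4.png

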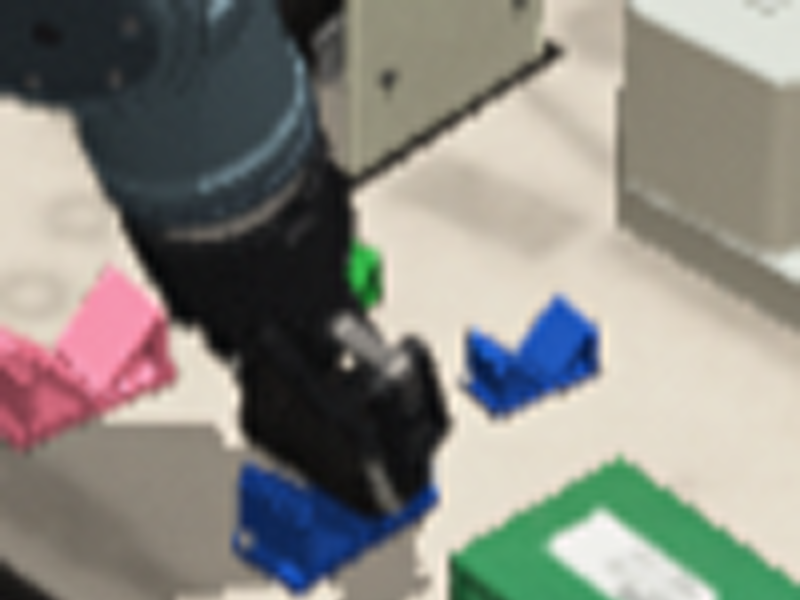

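The near finger is just outside the cradle's near end, with its tip at crop (385,510), so the alignment looks right. I'll lower the last millimetres while watching the force.

Request:
{"method": "carry_out", "body": {
  "deltas": "-1 -0.5 2 0 0 0 0.5; -1.5 -0.7 3.5 0 0 0 0.5; -2 -0.7 4.7 0 0 0 0.5; -2 -0.7 4.7 0 0 0 0.5; -2 -0.7 4.7 0 0 0 0.5"
}}

```text
time_s: 9.75
eef_pos: [0.4547, -0.1323, 0.0271]
eef_rot: [0.003, 0.985, -0.013, 0.174]
wrist_force: [3.4, 0.1, -3.3]
opening: 0.724
grasp_force: 67.1
```

```bash
python3 - <<'E'
from h import *
o=sensors.get_obs(); print(o["eef_pos"],o["wrist_force"],o["torque"])
a=onz("scene",(250+308/4,170+433/4),0);b=onz("scene",(250+378/4,170+385/4),0.003);print("near end base corners",a,b,(a+b)/2, np.linalg.norm(a-b))
for z in(.045,.043,.042): print(z,go([.448,-.132,z],np.radians(-1.5),np.radians(20)))
E
```

```text
[ 0.4547 -0.1323  0.0271] [ 3.3656  0.1063 -3.3292] [ 0.1268 -0.2385 -0.0073]
near end base corners [ 0.4175 -0.1449  0.    ] [ 0.4901 -0.147   0.003 ] [ 0.4538 -0.1459  0.0015] 0.07265207412321875
0.045 [-0.1567 -0.1332 -0.1131  0.001  -0.0012 -0.0004]
0.043 [-0.8431 -0.1349  1.7654  0.001  -0.0012 -0.0004]
0.042 [-1.1862 -0.1357  2.7047  0.001  -0.0012 -0.0004]
```

Fx is +3.4 N, so the canister touches the robot-side face and the groove lies a little further in +x. I'll shift 2 mm and look at the forces.

Request:
{"method": "carry_out", "body": {
  "deltas": "1 -0.5 0.3 0 0 0 0.5; 1.9 -1 0.7 0 0 0 0.5; 1.9 -1 0.7 0 0 0 0.5; 1.6 -1 1.6 0 0 0 0.5; 1.6 -1 1.6 0 0 0 0.5; 1.6 -1 1.6 0 0 0 0.5"
}}

```text
time_s: 10.5
eef_pos: [0.4554, -0.1319, 0.0265]
eef_rot: [0.003, 0.985, -0.012, 0.173]
wrist_force: [-24.8, -3.4, 26.2]
opening: 0.728
grasp_force: 71.2
```

```bash
python3 - <<'E'
from h import *
o=sensors.get_obs(); print(o["eef_pos"],o["wrist_force"],o["torque"])
for z in(.044,.043): print(z,go([.450,-.131,z],np.radians(-1.5),np.radians(20)))
E
```

```text
[ 0.4554 -0.1319  0.0265] [-24.7939  -3.4343  26.2017] [-0.2984  2.2692 -0.0426]
0.044 [ 0.9201 -0.7327  0.761   0.0016  0.0009  0.0018]
0.043 [ 0.5789 -0.7348  1.7009  0.0016  0.0009  0.0018]
```

The canister is now wedged on the far face and nearly touching both. I'll back off 1.3 mm in x to relax it.

Request:
{"method": "carry_out", "body": {
  "deltas": "-0.6 0 -0.2 0 0 0 0.5; -1.2 0 -0.4 0 0 0 0.5; -1.2 0 -0.4 0 0 0 0.5; -1.2 0 -0.4 0 0 0 0.5"
}}

```text
time_s: 11.0
eef_pos: [0.4552, -0.1319, 0.0267]
eef_rot: [0.003, 0.985, -0.013, 0.174]
wrist_force: [-10.8, -2.1, 13.9]
opening: 0.724
grasp_force: 68.9
```

```bash
python3 - <<'E'
from h import *
o=sensors.get_obs(); print(o["eef_pos"],o["wrist_force"],o["torque"])
E
```

```text
[ 0.4552 -0.1319  0.0267] [-10.796   -2.0508  13.8726] [-0.1529  0.9874 -0.0271]
```

Request:
{"method": "carry_out", "body": {
  "deltas": "-0.8 0 -0.3 0 0 0 0.5; -0.8 0 -0.3 0 0 0 0.5; -0.8 0 -0.3 0 0 0 0.28; -0.8 0 -0.3 0 0 0 0.22; -0.8 0 -0.3 0 0 0 0.15; -0.8 0 -0.3 0 0 0 0.1; -0.8 0 -0.3 0 0 0 0.1; -0.8 0 -0.3 0 0 0 0.1"
}}

```text
time_s: 12.0
eef_pos: [0.4541, -0.1309, 0.0257]
eef_rot: [0.002, 0.985, -0.013, 0.174]
wrist_force: [0.2, 0.5, -1.4]
opening: 0.898
grasp_force: 0.0
```

```bash
python3 - <<'E'
from h import *
o=sensors.get_obs(); print(o["eef_pos"],o["wrist_force"],o["torque"],o["opening"],o["grasp_force"])
R=Rn.from_quat(np.array(o["eef_rot"])[[1,2,3,0]]).inv(); print(R.apply([0,0,150]),R.apply([-120,0,150]))
E
```

```text
[ 0.4541 -0.1309  0.0257] [ 0.2194  0.5489 -1.3718] [ 0.0204  0.1533 -0.0094] 0.8976602633673461 0.0
[  51.3245    0.0301 -140.9461] [ -61.393     3.2112 -181.9906]
```

Request:
{"method": "carry_out", "body": {
  "deltas": "0 0 -10 0 0 0 0.1; 0 0 -30 0 0 0 0.1; 0 0 -60 0 0 0 0.1; 0 0 -95 0 0 0 0.1; 0 0 -130 0 0 0 0.1; -20 -30 -150 0 0 0 0; -35 -80 -160 0 0 0 0; -50 -135 -165 0 0 0 0; -60 -190 -170 0 0 0 0; -60 -240 -170 0 0 0 0; -60 -260 -170 0 0 0 0; -60 -260 -170 0 0 0 0"
}}

```text
time_s: 13.5
eef_pos: [0.3459, 0.1334, 0.1651]
eef_rot: [0.002, 0.985, -0.011, 0.174]
wrist_force: [0.2, -0.6, -1.4]
opening: 1.0
grasp_force: 0.0
```

```bash
python3 - <<'E'
from h import *
s=vision.camera("scene"); t=vision.camera("top")
a=cv2.resize(s[160:300,255:390],(540,560),interpolation=cv2.INTER_CUBIC); b=cv2.resize(t[190:265,325:390],(260,300),interpolation=cv2.INTER_CUBIC); d=cv2.resize(t[190:255,205:315],(260,154))
c=np.zeros((560,800,3),np.uint8); c[:,:540]=a; c[:300,540:]=b; c[320:474,540:]=d; cv2.imwrite("pics/c5.png",c)
cv2.imwrite("pics/t5.png",t);cv2.imwrite("pics/s5.png",s)
g=t.max(2); m=np.zeros(g.shape,bool); m[225:262,345:385]=(g<70)[225:262,345:385]
for cc,A,r in blobs(m,40): print("can top",A,r,cv2.boundingRect(cc),"at z.05",onz("top",r[0],.055))
h=cv2.cvtColor(t,cv2.COLOR_BGR2HSV); bl=(h[...,0]>103)&(h[...,0]<125)&(h[...,1]>130)
ys,xs=np.where(bl[222:262,345:385]); print("blue cols",np.bincount(xs+345)[350:378].tolist())
print("pred can centre px top/scene",proj("top",[.4495,-.132,.043]),proj("scene",[.4495,-.132,.043]))
print(sensors.get_obs()["eef_pos"],sensors.get_obs()["time_s"])
E
```

```text
can top 352.0 ((363.5, 241.5), (17.0, 25.0), 90.0) (351, 233, 26, 18) at z.05 [ 0.4479 -0.1305  0.055 ]
blue cols [0, 0, 0, 0, 0, 0, 0, 10, 9, 9, 12, 13, 13, 13, 13, 13, 12, 12, 12, 11, 3]
pred can centre px top/scene [363.4916 240.9475] [331.4992 259.9251]
[0.3463 0.1316 0.1649] 13.6
```

View pics/c5.png

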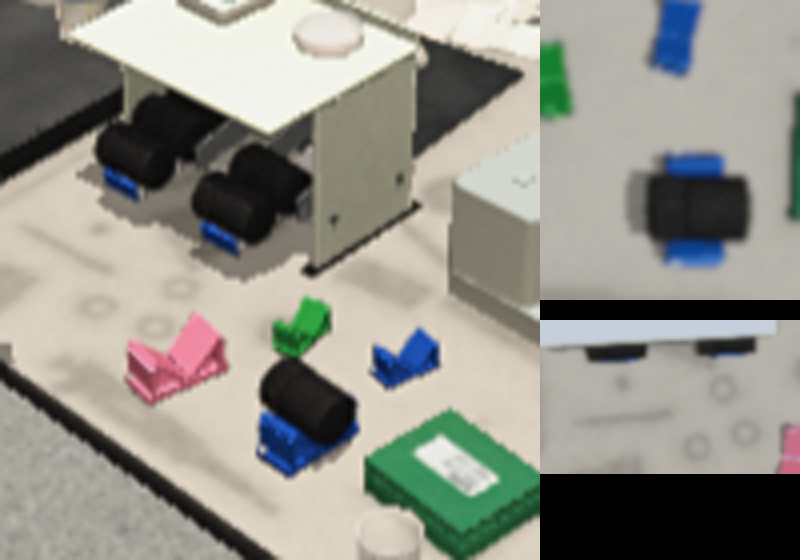

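The canister lies level in the large blue cradle at crop (308,400). In the top view it spans columns 648–748 against 665–724 for the cradle, so it is centred to about 1–2 mm. Both lanes have a canister on the lip, and everything else looks unmoved.

```bash
python3 -c "
from bench import ctrl
print(ctrl.hand_in())"
```

```text
the job is handed in; nothing more can be done
None
```

The full canister (about 0.4 kg by feel, from the right lane) lies in the large blue cradle, centred to about 1–2 mm. The right lane has rolled forward, the left lane was not touched, and the job was handed in at about 13.6 s.

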